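# Clamp a printing stone evenly with four knobs

## Task

Clamp the printing stone in its bed by hand-tightening the four black knobs clockwise, in two passes and crosswise each time: after one knob always take the one diagonally opposite, then the other diagonal. On the first pass turn each only until you feel its foot come snug on the stone; when all four are snug go round again crosswise and make each properly tight, without forcing it and cracking the stone. Let go of everything at the end and leave the jar, roller and tin where they are.

Things in the scene. Friction and masses are not known exactly. Their poses are not given: they have to be found in the camera images.
- bed: Grey clamp bed, plate 270 x 250 x 12 mm, fixed; origin at the centre of its underside on the table. Two aluminium crossbars (top 87 mm up) lie along its y at x = -80 and +80 mm on steel posts. Each carries two knobs, at y = +70 and -70 mm. Knobs a, b, c, d follow one another round this rectangle: a is diagonally opposite c, b opposite d. All four knobs and screws are alike.
- stone: Ochre printing stone, slab 200 x 180 x 40 mm, about 3.6 kg, loose in the bed under the crossbars with some 3 mm play between low lips; origin at the centre of its underside (12 mm above the table). Brittle: over 135 N from any one foot cracks it.
- knob_a_grip (a point): Black knob at the -x, +y corner of the bed: disc of radius 22 mm with an upright bar to pinch from above, 46 mm long (this x axis), 15 thick (y axis), 32 tall. Point on the vertical axis, 124 mm above the table, 9 below the bar's top, 23 above the disc. Clockwise from above tightens; height stays; holds where let go; free-running drag 0.6 N m; its travel ends 3.2 rad from fully loose.
- knob_b_grip (a point): Black knob at the +x, +y corner of the bed: disc of radius 22 mm with an upright bar to pinch from above, 46 mm long (this x axis), 15 thick (y axis), 32 tall. Point on the vertical axis, 124 mm above the table, 9 below the bar's top, 23 above the disc. Clockwise from above tightens; height stays; holds where let go; free-running drag 0.6 N m; its travel ends 3.2 rad from fully loose.
- knob_c_grip (a point): Black knob at the +x, -y corner of the bed: disc of radius 22 mm with an upright bar to pinch from above, 46 mm long (this x axis), 15 thick (y axis), 32 tall. Point on the vertical axis, 124 mm above the table, 9 below the bar's top, 23 above the disc. Clockwise from above tightens; height stays; holds where let go; free-running drag 0.6 N m; its travel ends 3.2 rad from fully loose.
- knob_d_grip (a point): Black knob at the -x, -y corner of the bed: disc of radius 22 mm with an upright bar to pinch from above, 46 mm long (this x axis), 15 thick (y axis), 32 tall. Point on the vertical axis, 124 mm above the table, 9 below the bar's top, 23 above the disc. Clockwise from above tightens; height stays; holds where let go; free-running drag 0.6 N m; its travel ends 3.2 rad from fully loose.
- screw_a: Clamp screw under knob_a with its sprung rubber foot (radius 14 mm), pushed straight down on to the stone, 6 mm per radian of the knob. This origin is on the screw, not on the foot: how far the foot hangs below was set by hand and is unknown, different at each knob. At the start every foot is clear of the stone; it touches after 0.2 to 1.0 rad of turning, which must be felt.
- screw_b: Clamp screw under knob_b with its sprung rubber foot (radius 14 mm), pushed straight down on to the stone, 6 mm per radian of the knob. Within 0.1 rad of the touch its load rises to 30 N and the turning moment by 0.18 N m; beyond that the load grows by 98 N and the moment by 0.6 N m per radian. After stopping, the springy grip may leave any moment within 0.6 N m either side of the load's; after equal turns it is much the same.
- screw_c: Clamp screw under knob_c with its sprung rubber foot (radius 14 mm), pushed straight down on to the stone, 6 mm per radian of the knob. Just snug (first pass) is from the touch to 0.35 rad past it. Properly tight is 0.5 to 0.8 rad past the touch (75 to 100 N, moment 0.45 to 0.6 N m above free running); by 1.1 rad the stone cracks.
- screw_d: Clamp screw under knob_d with its sprung rubber foot (radius 14 mm), pushed straight down on to the stone, 6 mm per radian of the knob. Tighten in the order of a cross, for example a, c, b, d, snug on the first pass, then the same way round until tight.
- jar: Glass jar, radius 36 mm, 105 mm tall, with a brush standing in it (tip 180 mm up); origin at the centre of its underside. Stands beside the bed; not part of the work.
- roller: Hand ink roller lying on the table, drum 90 mm long of radius 20 mm, handle towards its -x to 135 mm; origin on the table under the drum's middle. Not part of the work.
- tin: Plain steel tin, radius 40 mm, 60 mm tall; origin at the centre of its underside. Not part of the work.

How it is judged:
By the outcome, as a careful person would: the job done as asked, in the order asked, and still so for the second after the job is handed in, with the robot touching nothing.
It also fails if it takes over 72 s, if anything falls off the work surface, if the arm or the gripper's body presses on something with over 40 N, if the wrist force passes 120 N, or if a joint passes its speed limit or range.

## Robot

A 6-joint arm with a two-finger parallel gripper is mounted at the origin on the work surface. World frame = base frame: x ahead of the robot, y to its left, z up, the work surface at z = 0. Lengths are in mm, angles in rad, forces in N, time in s.
With the tool pointing down it reaches from about 350 to 775 mm from the base axis. Payload 7.3 kg.
Tool frame: the origin (TCP) lies at the very end of the fingers, on their centre line; the grasp point (between the pads) lies 19 mm behind it (bot.tcp_to_grasp is the distance from the TCP to the grasp point, in mm); z points along the fingers, y is the direction in which the jaws open and shut (so a half turn about z gives the same grasp; the last joint's range is limited). The gripper opens to 92 mm and grips with 3 to 60 N. Pads are 19 mm wide; open, the fingers measure 130 mm over their backs; the gripper's body (75 mm by 190 mm) begins 47 mm behind the grasp point.
Start: joints at [-1.328, 0.342, 1.524, -0, 1.275, -0.146], TCP at [199.039, -485.827, 226.741] pointing down, gripper open.
Joint ranges: [-2.53, 2.53], [-0.77, 2.02], [0.04, 2.7], [-1, 4.14], [0.28, 2.66], [-3.11, 3.11]. Speed limits (rad/s): [2.57, 2.57, 3.14, 3.14, 3.14, 3.14].

## Interface

Orientations are given as [roll, pitch, yaw] about the fixed x, y, z axes, in that order (R = Rz(yaw) Ry(pitch) Rx(roll)).
In Python, from plant import bot gives the robot as it stands. The module is installed in compiled form; this text tells all that it offers.
- The arm moves only by the tool carry_out, never from a script. Its argument "motion" is a list of rows, each a list of 5 numbers: the closure, from 0 (fully open) to 1 (shut), then the shift along the tool's x, y, z in mm, then the turn about the tool's z in degrees. In form: [[claw, dx, dy, dz, spin], ...]. A call has 1 to 10 rows; each row is the pose to reach, as a shift and turn from the pose measured when the call began, along the tool's axes at that moment; what a row does not reach only later rows make up. A row lasts 1/8 s, in which the tool goes at most 62.5 mm and 10.7 degrees, less where a joint would pass 70% of its speed; a pose out of reach is approached as far as the arm can. A call with a gripper value outside its range is refused whole. The fingers move at their own pace and stop on an object; the grip force is fixed at half the most. Time passes only in rows, so rows that repeat a pose let the fingers close. It gives the time, the measured TCP pose, the force and the opening at its end, in the units of the state.
- bot.get_obs(): the state, without advancing time (a new reading comes with each control period).
- bot.capture(name): name is "side" or "top"; returns a dict with "color" (420x560x3 uint8, red, green, blue), "depth" (420x560 float32, mm along the optical axis (not along the pixel's ray), 0 where there is no reading), "K" (3x3 intrinsics, pixels), "camera_from_world" (4x4, takes a point from world to camera coordinates). Camera axes: x right, y down, z forward; pixel columns grow to the right and rows downward; lengths in mm; the calibration is good to about 2 mm. A picture is of the moment at which its call begins.
- bot.close_job(): hands the job in, once; it reports no verdict.
The state is a dict: "time": time; "joint_positions": joint angles; "dq": joint speeds; "tau": joint torques, N m; "tool_pos": TCP position; "tcp_rot": TCP orientation; "contact_force": force on the tool from outside, world axes, zero at the start; "moment": the same for the moment, N m; "grip_width": finger opening in mm.
Only numpy, scipy, OpenCV 4.12 (cv2) and the standard library are available. Lean on these libraries where they do the work, as an engineer would, in place of code of your own. Each camera call takes 0.05 s, during which the arm holds its last target.

## Working session

There is one attempt and no reset: what is moved stays moved. The work goes in short steps, Python scripts to look and compute and a tool call to move; the robot and the scene stay as the last step left them, time stands still between calls to the robot, and variables do not carry over. Pictures are saved under pics/ and viewed, and the job is handed in when it is done.

Besides the shell and the picture viewer there is one more tool, called after ">>>" in YAML: its name, and indented under it one key for each argument. carry_out: Moves the arm, as the interface text tells. Its arguments: {"type":"object","properties":{"motion":{"type":"array","items":{"type":"array","items":{"type":"number"}}}},"required":["motion"]}

```bash
mkdir -p pics
python3 - <<'E'
from plant import bot
import cv2,numpy as np
o=bot.get_obs();print(o)
for n in("side","top"):
    c=bot.capture(n);cv2.imwrite(f"pics/{n}0.png",c["color"][:,:,::-1]);np.savez(f"{n}0.npz",**c);print(c["K"],c["camera_from_world"])
E
```

```text
{'time': 0.0, 'joint_positions': array([-1.32800788e+00,  3.42727987e-01,  1.52503086e+00, -1.95562827e-05,
        1.27538815e+00, -1.45988945e-01]), 'dq': array([ 1.82296991e-03,  2.09510273e-04,  1.32059710e-03,  1.07437011e-03,
       -1.63672226e-03,  6.62832832e-05]), 'tau': array([-4.34289575e-05, -4.31241953e+01, -2.44223785e+01,  7.17279408e-02,
        5.58560807e-02, -1.12751393e-04]), 'tool_pos': array([ 198.92548311, -485.40874681,  226.03739965]), 'tcp_rot': array([-3.14005213e+00, -2.07609538e-04,  3.88782937e-01]), 'contact_force': array([-0.35588571,  0.21295635, -0.00628888]), 'moment': array([-0.00666998, -0.02788763,  0.04754987]), 'grip_width': 91.34544878685956}
[[482.08512257   0.         287.8368491 ]
 [  0.         482.08512257 206.00945185]
 [  0.           0.           1.        ]] [[-9.85493899e-01 -1.68557354e-01 -1.97533174e-02  5.62030191e+02]
 [-1.16376923e-01  7.55913173e-01 -6.44245052e-01  9.34536111e+01]
 [ 1.23524034e-01 -6.32600737e-01 -7.64564006e-01  1.12616267e+03]
 [ 0.00000000e+00  0.00000000e+00  0.00000000e+00  1.00000000e+00]]
[[415.34279409   0.         277.57238952]
 [  0.         415.34279409 207.78601586]
 [  0.           0.           1.        ]] [[-1.35476386e-01 -9.90774519e-01 -3.46415690e-03  1.04493797e+02]
 [-9.66093777e-01  1.32875613e-01 -2.21374988e-01  5.87397904e+02]
 [ 2.19792999e-01 -2.66443829e-02 -9.75182606e-01  7.67797612e+02]
 [ 0.00000000e+00  0.00000000e+00  0.00000000e+00  1.00000000e+00]]
```

View pics/side0.png

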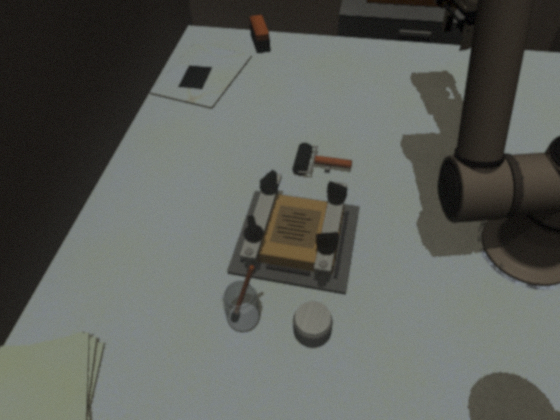

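View pics/top0.png

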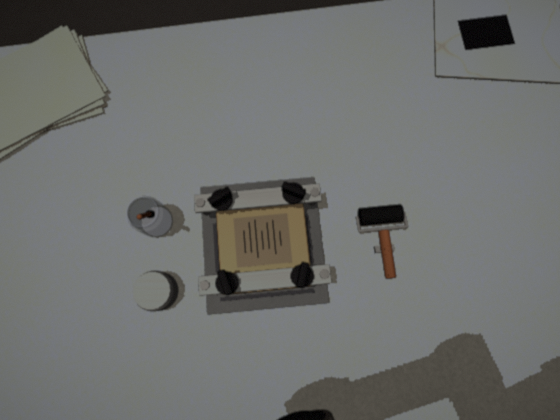

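The side view shows the bed with four knobs at about (269,182), (337,190), (253,229) and (327,243), the jar and brush at (242,300), the tin at (312,321) and the roller at (320,160). In the top view the knobs are at (221,198), (292,192), (227,283) and (302,275), with the jar and tin to the left of the bed.

```bash
cat > h.py <<'E'
import numpy as np,cv2
def cloud(c):
    d=c["depth"];K=c["K"];T=c["camera_from_world"]
    v,u=np.mgrid[:d.shape[0],:d.shape[1]]
    P=np.stack([(u-K[0,2])/K[0,0]*d,(v-K[1,2])/K[1,1]*d,d],-1)
    W=(P-T[:3,3])@T[:3,:3]
    W[d<=0]=np.nan
    return W
def ray(c,uv,z):
    K=c["K"];T=c["camera_from_world"];R=T[:3,:3];o=-R.T@T[:3,3]
    r=R.T@np.array([(uv[0]-K[0,2])/K[0,0],(uv[1]-K[1,2])/K[1,1],1]);return o+r*(z-o[2])/r[2]
E
python3 - <<'E'
from h import *
for n in("top","side"):
    c=np.load(n+"0.npz");W=cloud(c);col=c["color"].astype(int)
    z=W[...,2]
    print(n,"table z",np.nanmedian(z[50:400,150:400]))
    m=((col.max(-1)<75)&(z>108)&(z<150)&(W[...,0]>300)&(W[...,0]<700)).astype(np.uint8)
    k,l,s,ce=cv2.connectedComponentsWithStats(m)
    for i in range(1,k):
        if s[i,4]<25: continue
        p=W[l==i]; q=p[p[:,2]>p[:,2].max()-14]
        r=cv2.minAreaRect(q[:,:2].astype(np.float32))
        print(s[i],ce[i].round(1),p.mean(0).round(1),"zmax",np.percentile(p[:,2],[5,50,95]).round(1),"rect",np.round(r[0],1),np.round(r[1],1),round(r[2],1))
c=np.load("top0.npz");cv2.imwrite("pics/topz.png",cv2.resize(c["color"][150:330,110:350,::-1],None,fx=3.3,fy=3.3,interpolation=cv2.INTER_CUBIC))
c=np.load("side0.npz");cv2.imwrite("pics/sidez.png",cv2.resize(c["color"][150:350,210:390,::-1],None,fx=3,fy=3,interpolation=cv2.INTER_CUBIC))
E
```

```text
top table z 0.5807728969880768
[282 181  24  18 257] [293.2 189.4] [613.   -8.4 128.8] zmax [112.1 131.9 134.6] rect [615.3  -9.2] [45.2 16.3] 58.3
[207 186  25  21 262] [219.5 196. ] [619.  129.6 128.6] zmax [111.7 131.9 134.8] rect [621.2 130.7] [15.5 45.7] 24.7
[296 262  13  26 221] [302.1 274.5] [454.7  -1.3 131.9] zmax [127.4 132.6 134.7] rect [455.   -1.8] [14.9 44.5] 70.2
[217 270  17  25 247] [224.9 281.9] [460.6 136.5 130.6] zmax [114.7 132.1 134.4] rect [461.1 137.8] [45.4 15.6] 14.8
side table z 0.1430550953721734
[260 171  17  19 201] [267.9 180. ] [614.6  -1.8 124.6] zmax [109.9 127.1 134.1] rect [615.4  -4.7] [45.8 16.4] 62.6
[327 182  20  17 224] [336.6 189.8] [455.8   5.  125. ] zmax [110.4 127.9 134.1] rect [455.1   0.9] [18.3 43.2] 66.9
[247 216  12  24 179] [252.2 227.1] [620.1 139.5 127.9] zmax [111.3 131.3 134.4] rect [621.6 134.5] [15.2 47.8] 24.9
[316 232  22  14 269] [326.5 238.8] [462.1 144.  125.2] zmax [109.5 128.8 133.8] rect [462.8 140.5] [44.9 16.8] 15.0
[241 278  10  16  67] [245.  285.4] [603.3 280.3 128.3] zmax [110.3 128.6 148. ] rect [598.4 278.5] [12.5  6.1] 15.9
```

View pics/topz.png

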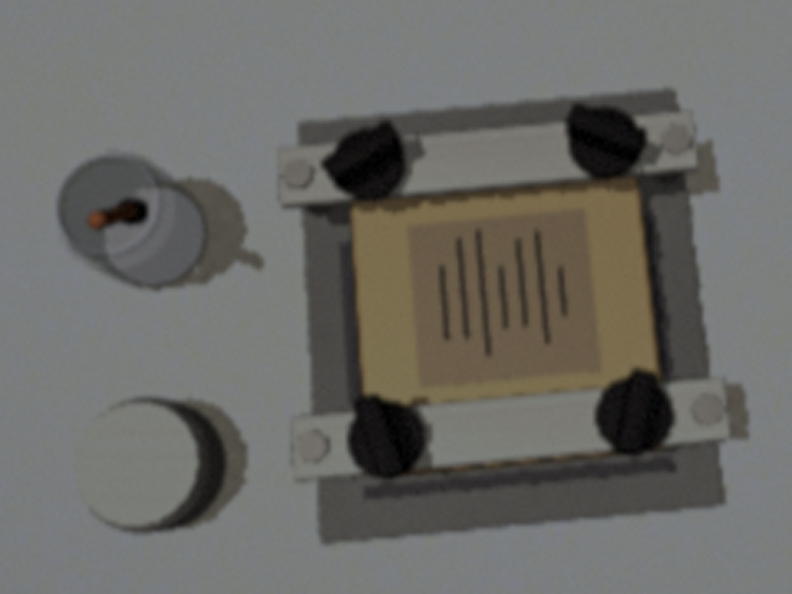

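View pics/sidez.png

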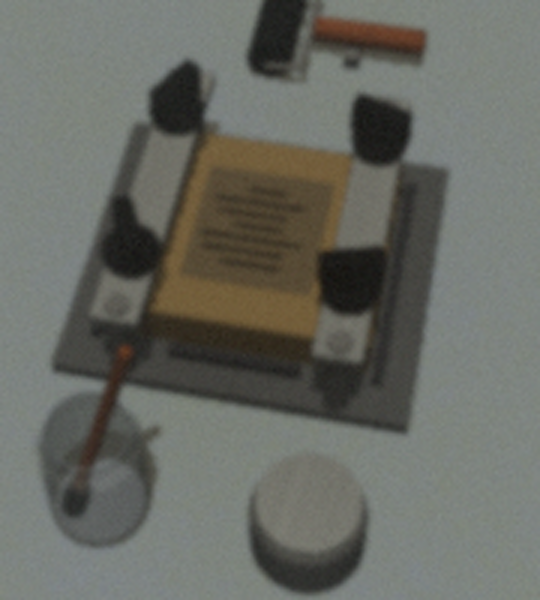

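```bash
cat >> h.py <<'E'
def go(o,x,y,z,yawdeg):
    p=o["tool_pos"];r,pt,yw=o["tcp_rot"]
    from scipy.spatial.transform import Rotation as Ro
    R=Ro.from_euler("xyz",[r,pt,yw]).as_matrix()
    s=-(yawdeg-np.degrees(yw)); s=(s+180)%360-180
    d=R.T@(np.array([x,y,z])-p)
    q=o["joint_positions"]
    print("shift",d.round(1),"spin",round(s,1),"| pos",p.round(1),"yaw",np.degrees(yw).round(1),"q6",q[5].round(2),"t",o["time"])
KN=dict(a=(462,139),b=(621.4,132.5),c=(615.4,-7),d=(455,-.5))
E
python3 - <<'E'
from h import *
from plant import bot
o=bot.get_obs();go(o,462,139,160,15)
c=np.load("side0.npz");W=cloud(c);m=(W[...,2]>140)&(W[...,0]>450)&(W[...,1]>180)&(W[...,0]<750);print(W[m].round(0)[:10])
c=np.load("top0.npz");W=cloud(c);m=(W[...,2]>140)&(W[...,0]>450)&(W[...,1]>180)&(W[...,0]<750);print(W[m].round(0)[::8])
E
```

```text
shift [ 480.1 -478.    66.9] spin 7.3 | pos [ 199.  -485.5  226.1] yaw 22.3 q6 -0.15 t 0.1
[[592. 267. 179.]
 [590. 268. 181.]
 [589. 265. 177.]
 [593. 270. 179.]
 [591. 271. 181.]
 [590. 267. 176.]
 [588. 269. 180.]
 [586. 268. 179.]
 [593. 271. 178.]
 [591. 272. 180.]]
[[598. 268. 163.]
 [593. 263. 176.]
 [591. 263. 177.]
 [589. 262. 178.]
 [587. 262. 179.]
 [589. 266. 160.]]
```

>>> carry_out:
  motion:
    - [0.5,62,-62,0,1]
    - [0.5,124,-124,0,2]
    - [0.5,186,-186,5,3]
    - [0.5,240,-240,15,4]
    - [0.5,290,-290,25,5]
    - [0.5,340,-340,35,6]
    - [0.5,390,-390,45,7]
    - [0.5,440,-440,55,7]
    - [0.5,480,-478,66,7.3]
    - [0.5,480,-478,66,7.3]

```text
time: 1.35
tool_pos: [440.2, 89.2, 169.1]
tcp_rot: [-3.14, -0.0, 0.262]
contact_force: [1.4, -1.1, 0.3]
grip_width: 46.0
```

Run:
```python
from h import *
from plant import bot
o=bot.get_obs();go(o,462,139,105,15);print(o["joint_positions"].round(2),o["grip_width"],o["contact_force"].round(2),o["moment"].round(2))
```

```text
shift [ 34.  -42.4  64.2] spin -0.0 | pos [440.2  89.2 169.1] yaw 15.0 q6 1.34 t 1.35
[0.03 0.27 1.81 0.   1.07 1.34] 46.020832621247735 [ 1.41 -1.08  0.28] [-0.03 -0.06 -0.01]
```

>>> carry_out:
  motion:
    - [0.5,34,-42.4,10,0]
    - [0.5,34,-42.4,30,0]
    - [0.5,34,-42.4,64,0]
    - [0.5,34,-42.4,64,0]
    - [1,34,-42.4,64,0]
    - [1,34,-42.4,64,0]
    - [1,34,-42.4,64,0]

```text
time: 2.22
tool_pos: [462.5, 138.9, 106.2]
tcp_rot: [-3.141, -0.002, 0.261]
contact_force: [0.3, 0.7, -0.2]
grip_width: 20.4
```

```bash
cat > s.py <<'E'
from h import *
from plant import bot
o=bot.get_obs()
q=o["joint_positions"]
print("t",round(o["time"],3),"p",o["tool_pos"].round(1),"yaw",np.degrees(o["tcp_rot"][2]).round(2),"q1",q[0].round(2),"q6",q[5].round(3),"w",round(o["grip_width"],2),"F",o["contact_force"].round(1),"M",o["moment"].round(3),"tau6",o["tau"][5].round(3))
E
python3 s.py
```

```text
t 2.225 p [462.5 138.9 106.2] yaw 14.98 q1 0.13 q6 1.441 w 20.42 F [ 0.3  0.7 -0.2] M [ 0.002  0.023 -0.013] tau6 0.0
```

>>> carry_out:
  motion:
    - [1,0,0,1,0]
    - [1,0,0,1,0]
    - [1,0,0,1,0]

```text
time: 2.6
tool_pos: [462.6, 139.2, 105.9]
tcp_rot: [-3.14, -0.003, 0.261]
contact_force: [-1.5, 0.8, 5.6]
grip_width: 15.0
```

```bash
python3 s.py
```

```text
t 2.6 p [462.6 139.2 105.9] yaw 14.95 q1 0.13 q6 1.441 w 15.03 F [-1.5  0.8  5.6] M [ 0.188  0.438 -0.157] tau6 -0.167
```

>>> carry_out:
  motion:
    - [1,0,0,0,6]
    - [1,0,0,0,6]

```text
time: 2.85
tool_pos: [462.6, 139.1, 105.9]
tcp_rot: [-3.14, -0.003, 0.157]
contact_force: [-0.6, 0.7, -0.1]
grip_width: 15.0
```

```bash
python3 s.py
```

```text
t 2.85 p [462.6 139.1 105.9] yaw 9.02 q1 0.13 q6 1.545 w 14.97 F [-0.6  0.7 -0.1] M [-0.006 -0.032  0.113] tau6 0.677
```

>>> carry_out:
  motion:
    - [1,0,0,0,6]
    - [1,0,0,0,6]

```text
time: 3.1
tool_pos: [462.6, 139.1, 105.9]
tcp_rot: [-3.14, -0.003, 0.055]
contact_force: [0.7, -0.4, -1.6]
grip_width: 14.7
```

```bash
python3 s.py;python3 s.py
```

```text
t 3.1 p [462.6 139.1 105.9] yaw 3.18 q1 0.13 q6 1.647 w 14.73 F [ 0.7 -0.4 -1.6] M [-0.046  0.058  0.138] tau6 0.677
t 3.1 p [462.6 139.1 105.9] yaw 3.18 q1 0.13 q6 1.647 w 14.73 F [ 0.7 -0.4 -1.6] M [-0.046  0.058  0.138] tau6 0.677
```

>>> carry_out:
  motion:
    - [1,0,0,0,6]
    - [1,0,0,0,6]

```text
time: 3.35
tool_pos: [462.6, 139.0, 105.9]
tcp_rot: [-3.14, -0.002, -0.046]
contact_force: [-0.2, 0.2, -0.4]
grip_width: 14.9
```

```bash
python3 s.py
```

```text
t 3.35 p [462.6 139.  105.9] yaw -2.63 q1 0.13 q6 1.748 w 14.91 F [-0.2  0.2 -0.4] M [-0.111 -0.035  0.133] tau6 0.682
```

>>> carry_out:
  motion:
    - [1,0,0,0,6]
    - [1,0,0,0,6]

```text
time: 3.6
tool_pos: [462.6, 139.0, 105.9]
tcp_rot: [-3.14, -0.002, -0.147]
contact_force: [0.6, -0.4, -1.2]
grip_width: 14.9
```

```bash
python3 s.py
```

```text
t 3.6 p [462.6 139.  105.9] yaw -8.41 q1 0.13 q6 1.849 w 14.87 F [ 0.6 -0.4 -1.2] M [-0.086  0.07   0.17 ] tau6 0.685
```

>>> carry_out:
  motion:
    - [1,0,0,0,6]
    - [1,0,0,0,6]

```text
time: 3.85
tool_pos: [462.6, 138.9, 105.9]
tcp_rot: [-3.14, -0.002, -0.248]
contact_force: [-0.1, -0.1, -2.0]
grip_width: 14.6
```

```bash
python3 s.py
```

```text
t 3.85 p [462.6 138.9 105.9] yaw -14.19 q1 0.13 q6 1.95 w 14.63 F [-0.1 -0.1 -2. ] M [-0.06   0.073  0.163] tau6 0.687
```

>>> carry_out:
  motion:
    - [1,0,0,0,6]
    - [1,0,0,0,6]

```text
time: 4.1
tool_pos: [462.7, 138.9, 106.0]
tcp_rot: [-3.14, -0.002, -0.348]
contact_force: [-0.1, -0.6, -1.8]
grip_width: 15.0
```

```bash
python3 s.py
```

```text
t 4.1 p [462.7 138.9 106. ] yaw -19.92 q1 0.13 q6 2.05 w 14.99 F [-0.1 -0.6 -1.8] M [-0.138 -0.03   0.65 ] tau6 1.16
```

>>> carry_out:
  motion:
    - [1,0,0,0,6]
    - [1,0,0,0,6]

```text
time: 4.35
tool_pos: [462.6, 138.9, 106.0]
tcp_rot: [-3.14, -0.002, -0.448]
contact_force: [-0.5, 0.3, -0.1]
grip_width: 15.1
```

```bash
python3 s.py
```

```text
t 4.35 p [462.6 138.9 106. ] yaw -25.65 q1 0.13 q6 2.15 w 15.06 F [-0.5  0.3 -0.1] M [0.031 0.046 0.65 ] tau6 1.159
```

>>> carry_out:
  motion:
    - [1,0,0,0,3]

```text
time: 4.47
tool_pos: [462.6, 138.8, 106.0]
tcp_rot: [-3.14, -0.002, -0.495]
contact_force: [0.4, -0.3, 0.1]
grip_width: 15.2
```

```bash
python3 s.py
```

```text
t 4.475 p [462.6 138.8 106. ] yaw -28.39 q1 0.13 q6 2.198 w 15.22 F [ 0.4 -0.3  0.1] M [0.021 0.036 0.8  ] tau6 0.119
```

Run:
```python
from h import *
from plant import bot
go(bot.get_obs(),615.4,-7,155,60)
```

```text
shift [203.9  55.5 -48.8] spin -88.4 | pos [462.6 138.8 106. ] yaw -28.4 q6 2.2 t 4.475
```

>>> carry_out:
  motion:
    - [0.5,0,0,0,0]
    - [0.5,0,0,0,0]
    - [0.5,0,0,-48,0]
    - [0.5,30,8,-48,-10.5]
    - [0.5,70,19,-48,-21]
    - [0.5,110,30,-48,-31.5]
    - [0.5,150,41,-48,-42]
    - [0.5,190,52,-48,-52.5]
    - [0.5,204,55.5,-48,-63]
    - [0.5,204,55.5,-48,-73.5]

```text
time: 5.72
tool_pos: [616.3, -8.3, 153.7]
tcp_rot: [3.141, -0.002, 0.793]
contact_force: [1.0, -0.2, 0.8]
grip_width: 46.2
```

Run:
```python
from h import *
from plant import bot
go(bot.get_obs(),615.4,-7,105,60)
cc=[bot.capture("top"),bot.capture("side")]
for c in cc:
    W=cloud(c);col=c["color"].astype(int);z=W[...,2]
    for k,(x,y) in KN.items():
        m=(col.max(-1)<75)&(z>122)&(z<142)&(np.hypot(W[...,0]-x,W[...,1]-y)<30)
        q=W[m]
        if len(q)<60: print(k,len(q));continue
        r=cv2.minAreaRect(q[:,:2].astype(np.float32));print(k,len(q),np.round(r[0],1),np.round(r[1],1),round(r[2],1))
cv2.imwrite("pics/t1.png",cc[0]["color"][:,:,::-1])
```

```text
shift [ 0.2 -1.6 48.7] spin -14.6 | pos [616.3  -8.3 153.7] yaw 45.4 q6 0.64 t 5.725
a 222 [460.7 138. ] [15.2 43.9] 64.7
b 211 [620.7 130.2] [14.4 45.1] 25.0
c 0
d 0
a 178 [462.3 140.5] [17.6 45.8] 64.8
b 140 [622.2 133. ] [15.3 48. ] 25.8
c 88 [ 6.189e+02 -1.000e-01] [34.  16.5] 59.5
d 149 [456.2   1. ] [18.  44.8] 68.6
```

>>> carry_out:
  motion:
    - [0.5,0,-1.5,8,-10]
    - [0.5,0,-1.5,15,-14.6]
    - [0.5,0,-1.5,48,-14.6]
    - [0.7,0,-1.5,48.5,-14.6]
    - [1,0,-1.5,48.5,-14.6]
    - [1,0,-1.5,48.5,-14.6]
    - [1,0,-1.5,48.5,-14.6]
    - [1,0,-1.5,48.5,-14.6]

```text
time: 6.82
tool_pos: [616.3, -6.9, 106.7]
tcp_rot: [3.136, -0.003, 1.043]
contact_force: [3.4, -2.4, 1.4]
grip_width: 15.1
```

```bash
python3 s.py
```

```text
t 6.825 p [616.3  -6.9 106.7] yaw 59.79 q1 -0.14 q6 0.391 w 15.09 F [ 3.4 -2.4  1.4] M [-0.335 -0.667 -0.033] tau6 -0.052
```

>>> carry_out:
  motion:
    - [1,0,0,0,6]
    - [1,0,0,0,6]

```text
time: 7.08
tool_pos: [616.4, -6.9, 106.7]
tcp_rot: [3.136, -0.004, 0.94]
contact_force: [2.4, -1.1, -3.3]
grip_width: 15.2
```

```bash
python3 s.py
```

```text
t 7.075 p [616.4  -6.9 106.7] yaw 53.85 q1 -0.14 q6 0.494 w 15.15 F [ 2.4 -1.1 -3.3] M [-0.068 -0.302  0.213] tau6 0.776
```

>>> carry_out:
  motion:
    - [1,0,0,0,3]

```text
time: 7.2
tool_pos: [616.4, -7.0, 106.7]
tcp_rot: [3.136, -0.004, 0.889]
contact_force: [2.1, -0.8, -3.4]
grip_width: 14.9
```

```bash
python3 s.py
```

```text
t 7.2 p [616.4  -7.  106.7] yaw 50.96 q1 -0.14 q6 0.545 w 14.87 F [ 2.1 -0.8 -3.4] M [-0.079 -0.322  0.535] tau6 -0.141
```

>>> carry_out:
  motion:
    - [1,0,0,0,3]

```text
time: 7.32
tool_pos: [616.5, -7.0, 106.7]
tcp_rot: [3.136, -0.004, 0.838]
contact_force: [1.7, -1.5, -3.4]
grip_width: 15.0
```

```bash
python3 s.py
```

```text
t 7.325 p [616.5  -7.  106.7] yaw 48.04 q1 -0.14 q6 0.596 w 14.96 F [ 1.7 -1.5 -3.4] M [-0.069 -0.317  0.59 ] tau6 0.05
```

>>> carry_out:
  motion:
    - [1,0,0,0,3]
    - [1,0,0,0,6]

```text
time: 7.58
tool_pos: [616.6, -7.0, 106.7]
tcp_rot: [3.136, -0.005, 0.735]
contact_force: [1.9, -1.2, -2.1]
grip_width: 14.9
```

```bash
python3 s.py
```

```text
t 7.575 p [616.6  -7.  106.7] yaw 42.12 q1 -0.14 q6 0.7 w 14.9 F [ 1.9 -1.2 -2.1] M [-0.069 -0.357  0.539] tau6 0.028
```

>>> carry_out:
  motion:
    - [1,0,0,0,3]
    - [1,0,0,0,6]

```text
time: 7.82
tool_pos: [616.6, -7.1, 106.8]
tcp_rot: [3.137, -0.005, 0.632]
contact_force: [1.8, -1.2, -4.1]
grip_width: 14.9
```

```bash
python3 s.py
```

```text
t 7.825 p [616.6  -7.1 106.8] yaw 36.2 q1 -0.14 q6 0.803 w 14.88 F [ 1.8 -1.2 -4.1] M [-0.157 -0.311  0.617] tau6 0.028
```

>>> carry_out:
  motion:
    - [1,0,0,0,3]
    - [1,0,0,0,6]

```text
time: 8.07
tool_pos: [616.7, -7.2, 106.7]
tcp_rot: [3.137, -0.005, 0.529]
contact_force: [2.9, -0.8, -2.5]
grip_width: 14.8
```

```bash
python3 s.py
```

```text
t 8.075 p [616.7  -7.2 106.7] yaw 30.29 q1 -0.14 q6 0.907 w 14.84 F [ 2.9 -0.8 -2.5] M [-0.109 -0.325  0.699] tau6 0.101
```

>>> carry_out:
  motion:
    - [1,0,0,0,3]

```text
time: 8.2
tool_pos: [616.6, -7.3, 106.7]
tcp_rot: [3.137, -0.005, 0.478]
contact_force: [2.4, -1.6, -3.0]
grip_width: 15.0
```

```bash
python3 s.py
```

```text
t 8.2 p [616.6  -7.3 106.7] yaw 27.4 q1 -0.14 q6 0.958 w 14.98 F [ 2.4 -1.6 -3. ] M [-0.085 -0.24   0.742] tau6 0.218
```

>>> carry_out:
  motion:
    - [1,0,0,0,3]

```text
time: 8.32
tool_pos: [616.6, -7.3, 106.8]
tcp_rot: [3.137, -0.005, 0.428]
contact_force: [1.5, -0.9, -2.4]
grip_width: 15.5
```

```bash
python3 s.py
```

```text
t 8.325 p [616.6  -7.3 106.8] yaw 24.51 q1 -0.14 q6 1.008 w 15.49 F [ 1.5 -0.9 -2.4] M [-0.024 -0.303  0.814] tau6 0.243
```

Run:
```python
from h import *
from plant import bot
go(bot.get_obs(),621.8,132.3,155,115)
```

```text
shift [  62.9 -124.7  -48.5] spin -90.5 | pos [616.6  -7.3 106.8] yaw 24.5 q6 1.01 t 8.325
```

>>> carry_out:
  motion:
    - [0.5,0,0,0,0]
    - [0.5,0,0,0,0]
    - [0.5,0,0,-48,0]
    - [0.5,10,-20,-48,-10.5]
    - [0.5,25,-50,-48,-21]
    - [0.5,40,-80,-48,-31.5]
    - [0.5,55,-110,-48,-42]
    - [0.5,63,-125,-48,-52.5]
    - [0.5,63,-125,-48,-63]
    - [0.5,63,-125,-48,-73.5]

```text
time: 9.57
tool_pos: [621.6, 133.2, 154.6]
tcp_rot: [3.135, 0.003, 1.718]
contact_force: [-0.3, -0.5, 0.5]
grip_width: 46.2
```

```bash
cat > k.py <<'E'
from h import *
from plant import bot
import sys
cc=[bot.capture("top"),bot.capture("side")]
for c in cc:
    W=cloud(c);col=c["color"].astype(int);z=W[...,2]
    for k,(x,y) in KN.items():
        m=(col.max(-1)<75)&(z>122)&(z<142)&(np.hypot(W[...,0]-x,W[...,1]-y)<30)
        q=W[m]
        if len(q)<100: print(k,len(q));continue
        r=cv2.minAreaRect(q[:,:2].astype(np.float32));a=r[2] if r[1][0]>r[1][1] else r[2]-90
        print(k,len(q),np.round(r[0],1),np.round(r[1],1),"bar",round(a,1))
k=sys.argv[1];go(bot.get_obs(),*[float(v) for v in sys.argv[1:5]])
E
python3 k.py 621.8 132.3 105 115
```

```text
a 0
b 0
c 202 [614.4  -9.2] [44.3 15.3] bar 26.7
d 219 [455.6  -1.9] [14.7 45.9] bar -20.1
a 180 [463.  141.2] [16.6 46.9] bar -28.5
b 143 [621.7 134.5] [14.9 47.1] bar -64.8
c 0
d 142 [455.3   1.8] [19.8 43.3] bar -19.9
shift [-0.4 -0.3 49.6] spin -16.9 | pos [621.7 132.8 154.6] yaw 98.1 q6 -0.05 t 9.675
```

>>> carry_out:
  motion:
    - [0.5,0,0,8,-10.5]
    - [0.5,0,0,15,-17]
    - [0.5,0,0,49,-17]
    - [0.7,0,0,49.5,-17]
    - [1,0,0,49.5,-17]
    - [1,0,0,49.5,-17]
    - [1,0,0,49.5,-17]
    - [1,0,0,49.5,-17]

```text
time: 10.68
tool_pos: [621.9, 132.5, 106.4]
tcp_rot: [3.136, 0.006, 2.01]
contact_force: [-3.5, -3.1, 6.3]
grip_width: 14.4
```

```bash
python3 s.py
```

```text
t 10.675 p [621.9 132.5 106.4] yaw 115.15 q1 0.09 q6 -0.346 w 14.36 F [-3.5 -3.1  6.3] M [-0.268  0.598  0.186] tau6 0.178
```

>>> carry_out:
  motion:
    - [1,0,0,0,3]
    - [1,0,0,0,6]

```text
time: 10.92
tool_pos: [621.9, 132.5, 106.4]
tcp_rot: [3.136, 0.005, 1.904]
contact_force: [0.7, -1.1, -0.7]
grip_width: 14.9
```

```bash
python3 s.py
```

```text
t 10.925 p [621.9 132.5 106.4] yaw 109.11 q1 0.09 q6 -0.24 w 14.86 F [ 0.7 -1.1 -0.7] M [-0.157  0.007  0.507] tau6 0.027
```

>>> carry_out:
  motion:
    - [1,0,0,0,3]
    - [1,0,0,0,6]

```text
time: 11.18
tool_pos: [621.9, 132.5, 106.4]
tcp_rot: [3.135, 0.005, 1.799]
contact_force: [0.2, 0.1, -2.1]
grip_width: 15.1
```

```bash
python3 s.py
```

```text
t 11.175 p [621.9 132.5 106.4] yaw 103.07 q1 0.09 q6 -0.135 w 15.1 F [ 0.2  0.1 -2.1] M [-0.14  -0.071  0.544] tau6 0.037
```

>>> carry_out:
  motion:
    - [1,0,0,0,3]
    - [1,0,0,0,6]

```text
time: 11.42
tool_pos: [622.0, 132.5, 106.5]
tcp_rot: [3.134, 0.005, 1.693]
contact_force: [0.7, -1.3, -1.5]
grip_width: 14.8
```

```bash
python3 s.py
```

```text
t 11.425 p [622.  132.5 106.5] yaw 97.02 q1 0.09 q6 -0.029 w 14.85 F [ 0.7 -1.3 -1.5] M [-0.139 -0.059  0.605] tau6 0.038
```

>>> carry_out:
  motion:
    - [1,0,0,0,3]
    - [1,0,0,0,6]

```text
time: 11.68
tool_pos: [622.0, 132.5, 106.5]
tcp_rot: [3.134, 0.004, 1.588]
contact_force: [0.5, -0.5, -2.0]
grip_width: 15.0
```

```bash
python3 s.py
```

```text
t 11.675 p [622.  132.5 106.5] yaw 90.98 q1 0.09 q6 0.077 w 15.01 F [ 0.5 -0.5 -2. ] M [-0.143 -0.069  0.588] tau6 0.038
```

>>> carry_out:
  motion:
    - [1,0,0,0,3]
    - [1,0,0,0,6]

```text
time: 11.92
tool_pos: [622.0, 132.4, 106.4]
tcp_rot: [3.133, 0.004, 1.482]
contact_force: [0.8, -0.5, -1.6]
grip_width: 15.0
```

```bash
python3 s.py
```

```text
t 11.925 p [622.  132.4 106.4] yaw 84.94 q1 0.09 q6 0.183 w 14.95 F [ 0.8 -0.5 -1.6] M [-0.079 -0.023  0.63 ] tau6 0.038
```

>>> carry_out:
  motion:
    - [1,0,0,0,3]
    - [1,0,0,0,6]

```text
time: 12.18
tool_pos: [622.1, 132.5, 106.4]
tcp_rot: [3.133, 0.003, 1.377]
contact_force: [0.4, -0.1, -2.1]
grip_width: 15.3
```

```bash
python3 s.py
```

```text
t 12.175 p [622.1 132.5 106.4] yaw 78.92 q1 0.09 q6 0.288 w 15.29 F [ 0.4 -0.1 -2.1] M [-0.079  0.031  0.741] tau6 0.223
```

>>> carry_out:
  motion:
    - [1,0,0,0,3]
    - [1,0,0,0,6]

```text
time: 12.42
tool_pos: [622.1, 132.5, 106.5]
tcp_rot: [3.132, 0.003, 1.272]
contact_force: [-0.0, 0.8, -1.1]
grip_width: 15.2
```

```bash
python3 s.py
```

```text
t 12.425 p [622.1 132.5 106.5] yaw 72.9 q1 0.09 q6 0.394 w 15.17 F [-0.   0.8 -1.1] M [-0.107 -0.016  0.78 ] tau6 0.259
```

Run:
```python
from h import *
from plant import bot
go(bot.get_obs(),455.6,-.5,155,159.5)
```

```text
shift [-176.2 -119.6  -49.2] spin -86.6 | pos [622.1 132.5 106.5] yaw 72.9 q6 0.39 t 12.425
```

>>> carry_out:
  motion:
    - [0.5,0,0,0,0]
    - [0.5,0,0,0,0]
    - [0.5,0,0,-48,0]
    - [0.5,-30,-20,-49,-10.5]
    - [0.5,-65,-44,-49,-21]
    - [0.5,-100,-68,-49,-31.5]
    - [0.5,-135,-92,-49,-42]
    - [0.5,-165,-112,-49,-52.5]
    - [0.5,-176,-119.5,-49,-63]
    - [0.5,-176,-119.5,-49,-73.5]

```text
time: 13.68
tool_pos: [455.2, -1.0, 155.3]
tcp_rot: [3.141, 0.011, 2.56]
contact_force: [0.3, -0.1, 0.1]
grip_width: 46.2
```

```bash
python3 k.py 455.6 -0.5 105 159.5
```

```text
a 227 [461.  137.9] [15.1 44.6] bar -25.2
b 214 [621.2 130.5] [45.4 15.9] bar 77.1
c 205 [614.4  -9.3] [44.7 15.2] bar 27.3
d 0
a 179 [462.2 140.4] [17.  45.7] bar -24.3
b 155 [621.8 135.2] [46.7 16.8] bar 77.1
c 139 [616.1  -6.1] [44.  17.2] bar 25.0
d 105 [454.2   1.5] [18.  41.6] bar -18.5
shift [ 0.8 -0.1 50.3] spin -13.0 | pos [455.9  -0.6 155.3] yaw 146.5 q6 -1.15 t 13.775
```

>>> carry_out:
  motion:
    - [0.5,0.5,0,8,-10.5]
    - [0.5,0.5,0,15,-13]
    - [0.5,0.5,0,49,-13]
    - [0.7,0.5,0,50,-13]
    - [1,0.5,0,50,-13]
    - [1,0.5,0,50,-13]
    - [1,0.5,0,50,-13]
    - [1,0.5,0,50,-13]

```text
time: 14.78
tool_pos: [456.5, -0.9, 106.2]
tcp_rot: [-3.14, 0.013, 2.784]
contact_force: [-1.4, -1.5, 6.3]
grip_width: 14.9
```

```bash
python3 s.py
```

```text
t 14.775 p [456.5  -0.9 106.2] yaw 159.49 q1 -0.17 q6 -1.376 w 14.92 F [-1.4 -1.5  6.3] M [-0.144  0.066  0.336] tau6 0.29
```

>>> carry_out:
  motion:
    - [1,0,0,0,3]
    - [1,0,0,0,6]

```text
time: 15.02
tool_pos: [456.5, -1.0, 106.3]
tcp_rot: [-3.141, 0.013, 2.678]
contact_force: [0.2, -0.4, -1.8]
grip_width: 15.4
```

```bash
python3 s.py
```

```text
t 15.025 p [456.5  -1.  106.3] yaw 153.45 q1 -0.17 q6 -1.27 w 15.39 F [ 0.2 -0.4 -1.8] M [-0.079 -0.089  0.596] tau6 0.025
```

>>> carry_out:
  motion:
    - [1,0,0,0,3]
    - [1,0,0,0,6]

```text
time: 15.28
tool_pos: [456.4, -1.0, 106.2]
tcp_rot: [3.142, 0.013, 2.573]
contact_force: [-0.5, -1.3, -1.4]
grip_width: 14.7
```

```bash
python3 s.py
```

```text
t 15.275 p [456.4  -1.  106.2] yaw 147.41 q1 -0.17 q6 -1.165 w 14.69 F [-0.5 -1.3 -1.4] M [-0.105 -0.213  0.561] tau6 0.036
```

>>> carry_out:
  motion:
    - [1,0,0,0,3]
    - [1,0,0,0,6]

```text
time: 15.52
tool_pos: [456.4, -1.0, 106.3]
tcp_rot: [3.14, 0.014, 2.467]
contact_force: [-0.3, -0.8, -2.4]
grip_width: 15.0
```

```bash
python3 s.py
```

```text
t 15.525 p [456.4  -1.  106.3] yaw 141.37 q1 -0.17 q6 -1.059 w 15.0 F [-0.3 -0.8 -2.4] M [-0.021 -0.208  0.588] tau6 0.036
```

>>> carry_out:
  motion:
    - [1,0,0,0,3]
    - [1,0,0,0,6]

```text
time: 15.78
tool_pos: [456.3, -1.1, 106.2]
tcp_rot: [3.139, 0.014, 2.362]
contact_force: [0.8, -0.3, -2.4]
grip_width: 15.0
```

```bash
python3 s.py
```

```text
t 15.775 p [456.3  -1.1 106.2] yaw 135.34 q1 -0.17 q6 -0.953 w 15.04 F [ 0.8 -0.3 -2.4] M [-0.088 -0.19   0.569] tau6 0.037
```

>>> carry_out:
  motion:
    - [1,0,0,0,3]
    - [1,0,0,0,6]

```text
time: 16.02
tool_pos: [456.3, -1.1, 106.3]
tcp_rot: [3.138, 0.014, 2.257]
contact_force: [0.8, -0.6, -1.0]
grip_width: 15.0
```

```bash
python3 s.py
```

```text
t 16.025 p [456.3  -1.1 106.3] yaw 129.32 q1 -0.17 q6 -0.847 w 15.03 F [ 0.8 -0.6 -1. ] M [-0.159 -0.137  0.737] tau6 0.217
```

>>> carry_out:
  motion:
    - [1,0,0,0,3]
    - [1,0,0,0,6]

```text
time: 16.27
tool_pos: [456.3, -1.1, 106.2]
tcp_rot: [3.137, 0.014, 2.152]
contact_force: [1.6, -0.2, -1.9]
grip_width: 15.0
```

```bash
python3 s.py;  python3 - <<'E'
from h import *
from plant import bot
go(bot.get_obs(),462.6,138.9,155,-27.5)
go(bot.get_obs(),462.6,138.9,155,152.5)
E
```

```text
t 16.275 p [456.3  -1.1 106.2] yaw 123.32 q1 -0.17 q6 -0.742 w 14.99 F [ 1.6 -0.2 -1.9] M [-0.108 -0.16   0.817] tau6 0.259
shift [112.9  82.4 -49.9] spin 150.8 | pos [456.3  -1.1 106.2] yaw 123.3 q6 -0.74 t 16.275
shift [112.9  82.4 -49.9] spin -29.2 | pos [456.3  -1.1 106.2] yaw 123.3 q6 -0.74 t 16.275
```

>>> carry_out:
  motion:
    - [0.5,0,0,0,0]
    - [0.5,0,0,0,0]
    - [0.5,0,0,-48,0]
    - [0.5,30,22,-49,-10]
    - [0.5,70,51,-49,-20]
    - [0.5,105,77,-49,-30]
    - [0.5,113,82.5,-49,-30.7]
    - [0.5,113,82.5,-49,-30.7]

```text
time: 17.27
tool_pos: [462.5, 139.1, 154.0]
tcp_rot: [-3.138, 0.014, 2.688]
contact_force: [-0.2, -1.2, 0.3]
grip_width: 46.1
```

```bash
python3 k.py 462.6 138.9 105 154
```

```text
a 0
b 214 [621.  130.5] [45.7 15.4] bar 76.8
c 202 [614.6  -9.1] [44.7 15.3] bar 27.6
d 218 [455.4  -1.8] [13.8 45.2] bar -53.5
a 112 [454.3 144.8] [16.1 28.6] bar -23.9
b 159 [621.4 134.3] [45.9 15.4] bar 76.7
c 134 [614.7  -4.1] [43.6 17.8] bar 21.5
d 0
shift [ 1.   0.9 49. ] spin -0.1 | pos [462.6 138.1 154. ] yaw 153.9 q6 -0.97 t 17.375
```

>>> carry_out:
  motion:
    - [0.5,1,1,30,0]
    - [0.5,1,1,49,0]
    - [0.7,1,1,49,0]
    - [1,1,1,49,0]
    - [1,1,1,49,0]
    - [1,1,1,49,0]
    - [1,1,1,49,0]

```text
time: 18.25
tool_pos: [463.1, 138.7, 105.8]
tcp_rot: [-3.138, 0.015, 2.687]
contact_force: [-1.3, -3.3, 5.1]
grip_width: 14.9
```

```bash
python3 s.py
```

```text
t 18.25 p [463.1 138.7 105.8] yaw 153.96 q1 0.14 q6 -0.967 w 14.94 F [-1.3 -3.3  5.1] M [-0.514  0.022  0.37 ] tau6 0.315
```

>>> carry_out:
  motion:
    - [1,0,0,0,3]
    - [1,0,0,0,6]
    - [1,0,0,0,9]
    - [1,0,0,0,12]

```text
time: 18.75
tool_pos: [463.2, 138.4, 105.9]
tcp_rot: [-3.141, 0.017, 2.478]
contact_force: [0.3, -3.0, 0.4]
grip_width: 15.7
```

```bash
python3 s.py
```

```text
t 18.75 p [463.2 138.4 105.9] yaw 141.98 q1 0.14 q6 -0.758 w 15.7 F [ 0.3 -3.   0.4] M [-0.378 -0.205  0.855] tau6 0.328
```

>>> carry_out:
  motion:
    - [1,0,0,0,3]
    - [1,0,0,0,6]

```text
time: 19.0
tool_pos: [463.1, 138.3, 105.9]
tcp_rot: [3.141, 0.017, 2.374]
contact_force: [-1.1, -0.4, 0.9]
grip_width: 16.1
```

```bash
python3 s.py
```

```text
t 19.0 p [463.1 138.3 105.9] yaw 136.02 q1 0.14 q6 -0.652 w 16.13 F [-1.1 -0.4  0.9] M [0.004 0.126 0.887] tau6 0.319
```

>>> carry_out:
  motion:
    - [1,0,0,0,3]
    - [1,0,0,0,6]

```text
time: 19.25
tool_pos: [462.9, 138.4, 105.9]
tcp_rot: [3.14, 0.018, 2.27]
contact_force: [0.2, -1.1, -0.1]
grip_width: 16.4
```

```bash
python3 s.py
```

```text
t 19.25 p [462.9 138.4 105.9] yaw 130.04 q1 0.14 q6 -0.547 w 16.42 F [ 0.2 -1.1 -0.1] M [-0.128  0.01   1.012] tau6 0.419
```

>>> carry_out:
  motion:
    - [1,0,0,0,3]
    - [1,0,0,0,6]

```text
time: 19.5
tool_pos: [462.8, 138.4, 105.9]
tcp_rot: [3.139, 0.018, 2.166]
contact_force: [-0.7, -0.4, 0.5]
grip_width: 16.8
```

```bash
python3 s.py
```

```text
t 19.5 p [462.8 138.4 105.9] yaw 124.08 q1 0.14 q6 -0.442 w 16.79 F [-0.7 -0.4  0.5] M [-0.078 -0.02   0.978] tau6 0.458
```

>>> carry_out:
  motion:
    - [1,0,0,0,3]

```text
time: 19.62
tool_pos: [462.6, 138.4, 105.9]
tcp_rot: [3.138, 0.018, 2.114]
contact_force: [-0.1, -0.2, 0.5]
grip_width: 17.3
```

```bash
python3 s.py;python3 k.py 615.8 -7.0 155 26
```

```text
t 19.625 p [462.6 138.4 105.9] yaw 121.13 q1 0.14 q6 -0.39 w 17.26 F [-0.1 -0.2  0.5] M [-0.072 -0.149  1.   ] tau6 0.397
a 0
b 217 [620.7 130.5] [45.7 15.3] bar 74.4
c 203 [614.2  -9.4] [44.4 15.3] bar 26.8
d 216 [455.4  -1.9] [13.8 45.7] bar -53.5
a 158 [459.2 147.1] [51.8 32.2] bar 36.9
b 156 [621.8 134.4] [45.3 15.5] bar 76.2
c 137 [616.4  -6.3] [44.5 18.5] bar 26.2
d 0
shift [-204.6   55.9  -45.2] spin 95.2 | pos [462.6 138.5 105.9] yaw 121.2 q6 -0.39 t 19.725
```

>>> carry_out:
  motion:
    - [0.5,0,0,0,0]
    - [0.5,0,0,0,0]
    - [0.5,0,0,-48,0]
    - [0.5,-30,8,-48,0]
    - [0.5,-80,22,-48,0]
    - [0.5,-80,22,-48,0]

```text
time: 20.48
tool_pos: [524.4, 80.1, 155.5]
tcp_rot: [3.136, 0.019, 2.112]
contact_force: [0.3, -0.4, -0.4]
grip_width: 45.5
```

```bash
python3 k.py 462.7 138.7 105 130
python3 - <<'E'
from plant import bot
import cv2
for n in("top","side"):
    c=bot.capture(n)["color"][:,:,::-1]; cv2.imwrite(f"pics/{n}2.png",cv2.resize(c[150:350,130:390],None,fx=3,fy=3))
E
```

```text
a 220 [461.7 137.4] [15.1 44.5] bar -48.8
b 0
c 34
d 55
a 165 [462.7 140.2] [16.5 46.8] bar -50.5
b 158 [621.8 134. ] [45.8 15.4] bar 74.8
c 2
d 100 [453.7   6.3] [15.8 36.3] bar -51.9
shift [ 80.  -21.5  48.6] spin -8.9 | pos [521.9  81.9 155. ] yaw 121.1 q6 -0.52 t 20.575
```

View pics/top2.png

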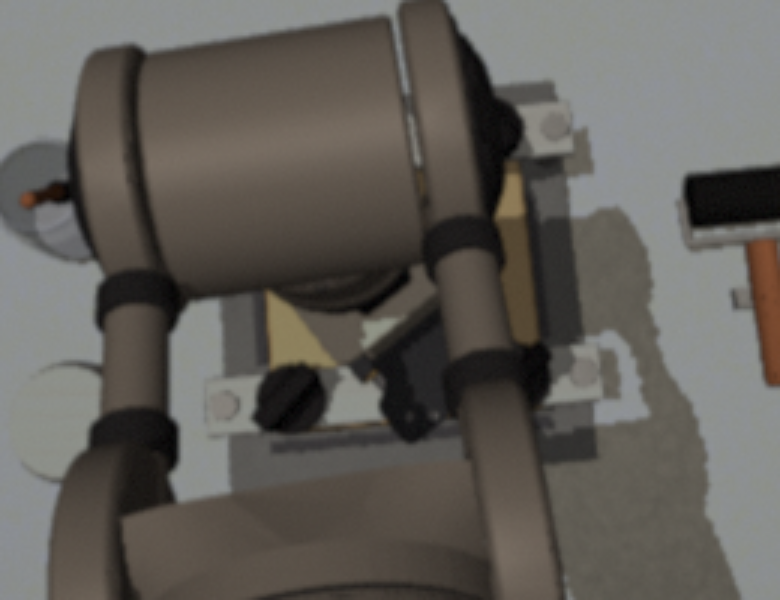

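The top view shows knob a's bar at about (290,398) in the crop. The other knobs are hidden by the arm, and the jar and tin have not moved. Depth measurement puts a's bar near -49°, which is about 0.6 rad past touch. I'll re-grip it squarely to confirm the moment.

>>> carry_out:
  motion:
    - [0.5,40,-11,0,-9]
    - [0.5,80,-21.5,0,-9.5]
    - [0.5,80,-21.5,25,-9.5]
    - [0.5,80,-21.5,48.5,-9.5]
    - [0.7,80,-21.5,48.5,-9.5]
    - [1,80,-21.5,48.5,-9.5]
    - [1,80,-21.5,48.5,-9.5]
    - [1,80,-21.5,48.5,-9.5]
    - [1,80,-21.5,48.5,-9.5]

```text
time: 21.8
tool_pos: [462.2, 139.1, 106.0]
tcp_rot: [3.141, 0.018, 2.281]
contact_force: [-2.1, -1.6, 6.4]
grip_width: 14.8
```

```bash
python3 s.py
```

```text
t 21.8 p [462.2 139.1 106. ] yaw 130.71 q1 0.14 q6 -0.556 w 14.78 F [-2.1 -1.6  6.4] M [-0.272  0.312  0.018] tau6 0.056
```

>>> carry_out:
  motion:
    - [1,0,0,0,2.5]
    - [1,0,0,0,5]

```text
time: 22.05
tool_pos: [462.2, 139.0, 106.1]
tcp_rot: [3.14, 0.018, 2.194]
contact_force: [-1.4, -0.2, -1.3]
grip_width: 15.9
```

```bash
python3 s.py
```

```text
t 22.05 p [462.2 139.  106.1] yaw 125.73 q1 0.14 q6 -0.468 w 15.88 F [-1.4 -0.2 -1.3] M [-0.043 -0.179  0.863] tau6 0.41
```

>>> carry_out:
  motion:
    - [1,0,0,0,3]

```text
time: 22.18
tool_pos: [462.1, 139.1, 106.2]
tcp_rot: [3.139, 0.018, 2.142]
contact_force: [0.0, 0.9, -1.2]
grip_width: 16.6
```

```bash
python3 s.py
```

```text
t 22.175 p [462.1 139.1 106.2] yaw 122.75 q1 0.14 q6 -0.416 w 16.57 F [ 0.   0.9 -1.2] M [ 0.268 -0.098  0.988] tau6 0.358
```

>>> carry_out:
  motion:
    - [1,0,0,0,2]

```text
time: 22.3
tool_pos: [462.1, 139.1, 106.2]
tcp_rot: [3.138, 0.019, 2.108]
contact_force: [-0.1, 0.7, -1.6]
grip_width: 17.1
```

```bash
python3 s.py
```

```text
t 22.3 p [462.1 139.1 106.2] yaw 120.76 q1 0.14 q6 -0.381 w 17.07 F [-0.1  0.7 -1.6] M [ 0.056 -0.189  1.042] tau6 0.667
```

Run:
```python
from h import *
from plant import bot
go(bot.get_obs(),616.3,-7.2,155,27)
```

```text
shift [-205.4   57.8  -44.8] spin 93.8 | pos [462.1 139.1 106.2] yaw 120.8 q6 -0.38 t 22.3
```

>>> carry_out:
  motion:
    - [0.5,0,0,0,0]
    - [0.5,0,0,0,0]
    - [0.5,0,0,-48,0]
    - [0.5,-30,8,-47,10.5]
    - [0.5,-70,20,-47,21]
    - [0.5,-110,31,-47,31.5]
    - [0.5,-150,42,-47,42]
    - [0.5,-190,53,-47,52.5]
    - [0.5,-205.5,58,-47,63]
    - [0.5,-205.5,58,-47,73.5]

```text
time: 23.55
tool_pos: [617.3, -8.5, 156.8]
tcp_rot: [3.123, 0.002, 0.817]
contact_force: [0.2, 0.5, -0.8]
grip_width: 46.2
```

```bash
python3 k.py 616.3 -7.2 105 27
```

```text
a 220 [461.7 137.4] [15.  44.5] bar -49.5
b 217 [620.8 130.4] [45.6 15.7] bar 73.8
c 0
d 0
a 163 [462.7 140.7] [15.  45.6] bar -49.5
b 157 [622.  134.6] [45.7 15.1] bar 75.6
c 103 [616.6  -5.1] [43.5 17.6] bar 23.1
d 135 [456.7   1. ] [16.1 46.5] bar -52.5
shift [ 0.2 -1.4 51.9] spin 20.1 | pos [616.5  -7.6 156.9] yaw 47.1 q6 0.62 t 23.65
```

>>> carry_out:
  motion:
    - [0.5,0,-1,5,10.5]
    - [0.5,0,-1,10,20]
    - [0.5,0,-1,40,20]
    - [0.5,0,-1,51,20]
    - [0.7,0,-1,51,20]
    - [1,0,-1,51,20]
    - [1,0,-1,51,20]
    - [1,0,-1,51,20]
    - [1,0,-1,51,20]

```text
time: 24.78
tool_pos: [616.7, -7.4, 106.7]
tcp_rot: [3.123, -0.005, 0.474]
contact_force: [-0.3, 1.1, 5.2]
grip_width: 14.8
```

```bash
python3 s.py
```

```text
t 24.775 p [616.7  -7.4 106.7] yaw 27.13 q1 -0.13 q6 0.974 w 14.77 F [-0.3  1.1  5.2] M [ 0.467  0.28  -0.062] tau6 -0.124
```

>>> carry_out:
  motion:
    - [1,0,0,0,3]
    - [1,0,0,0,6]
    - [1,0,0,0,9]
    - [1,0,0,0,12]
    - [1,0,0,0,15]
    - [1,0,0,0,18]

```text
time: 25.52
tool_pos: [616.9, -7.6, 106.8]
tcp_rot: [3.125, -0.011, 0.16]
contact_force: [0.3, -0.5, 1.2]
grip_width: 15.7
```

```bash
python3 s.py
```

```text
t 25.525 p [616.9  -7.6 106.8] yaw 9.17 q1 -0.13 q6 1.288 w 15.74 F [ 0.3 -0.5  1.2] M [0.111 0.07  0.923] tau6 0.336
```

>>> carry_out:
  motion:
    - [1,0,0,0,3]
    - [1,0,0,0,6]

```text
time: 25.78
tool_pos: [617.0, -7.7, 106.8]
tcp_rot: [3.125, -0.013, 0.056]
contact_force: [0.4, 0.3, 0.0]
grip_width: 15.6
```

```bash
python3 s.py
```

```text
t 25.775 p [617.   -7.7 106.8] yaw 3.2 q1 -0.13 q6 1.393 w 15.62 F [0.4 0.3 0. ] M [0.132 0.089 0.905] tau6 0.379
```

>>> carry_out:
  motion:
    - [1,0,0,0,3]
    - [1,0,0,0,6]

```text
time: 26.02
tool_pos: [617.1, -7.8, 106.9]
tcp_rot: [3.126, -0.015, -0.048]
contact_force: [-0.2, -0.4, 0.4]
grip_width: 16.5
```

```bash
python3 s.py
```

```text
t 26.025 p [617.1  -7.8 106.9] yaw -2.75 q1 -0.13 q6 1.497 w 16.52 F [-0.2 -0.4  0.4] M [0.148 0.2   0.993] tau6 0.382
```

>>> carry_out:
  motion:
    - [1,0,0,0,3]

```text
time: 26.15
tool_pos: [617.1, -7.8, 106.9]
tcp_rot: [3.126, -0.015, -0.1]
contact_force: [-0.4, -0.6, 0.8]
grip_width: 16.5
```

```bash
python3 s.py
```

```text
t 26.15 p [617.1  -7.8 106.9] yaw -5.71 q1 -0.13 q6 1.55 w 16.48 F [-0.4 -0.6  0.8] M [0.227 0.125 0.972] tau6 0.436
```

>>> carry_out:
  motion:
    - [1,0,0,0,3]

```text
time: 26.28
tool_pos: [617.2, -7.9, 106.9]
tcp_rot: [3.126, -0.017, -0.151]
contact_force: [3.1, 0.3, -0.7]
grip_width: 16.5
```

```bash
python3 s.py
```

```text
t 26.275 p [617.2  -7.9 106.9] yaw -8.66 q1 -0.13 q6 1.602 w 16.53 F [ 3.1  0.3 -0.7] M [ 0.253 -0.191  0.93 ] tau6 0.376
```

Run:
```python
from h import *
from plant import bot
go(bot.get_obs(),622,132.5,155,76)
```

```text
shift [ -15.6 -138.8  -50.6] spin -84.7 | pos [617.2  -7.9 106.9] yaw -8.7 q6 1.6 t 26.275
```

>>> carry_out:
  motion:
    - [0.5,0,0,0,0]
    - [0.5,0,0,0,0]
    - [0.5,0,0,-48,0]
    - [0.5,-10,-30,-48,-10.5]
    - [0.5,-20,-60,-48,-21]
    - [0.5,-20,-85,-48,-31.5]
    - [0.5,-17,-85,-48,-42]

```text
time: 27.15
tool_pos: [612.4, 81.5, 153.2]
tcp_rot: [3.119, -0.002, 0.591]
contact_force: [-0.1, -0.0, 0.5]
grip_width: 46.1
```

```bash
python3 k.py 622 132.5 105 76
```

```text
a 0
b 0
c 152 [614.1 -10.1] [13.3 44.5] bar -4.6
d 158 [455.7  -2.2] [13.8 44.4] bar -53.5
a 167 [461.8 141.5] [16.7 45.1] bar -51.7
b 157 [621.8 134.3] [46.4 15.8] bar 76.8
c 0
d 133 [456.5   2. ] [15.8 45.8] bar -53.1
shift [ 36.7 -39.7  47.3] spin -42.5 | pos [612.6  80.  153.1] yaw 33.5 q6 1.01 t 27.25
```

>>> carry_out:
  motion:
    - [0.5,18,-20,0,-10.5]
    - [0.5,36.5,-39.5,0,-21]
    - [0.5,36.5,-39.5,0,-31.5]
    - [0.5,36.5,-39.5,10,-42]
    - [0.5,36.5,-39.5,40,-42.5]
    - [0.5,36.5,-39.5,47,-42.5]
    - [1,36.5,-39.5,47,-42.5]
    - [1,36.5,-39.5,47,-42.5]
    - [1,36.5,-39.5,47,-42.5]
    - [1,36.5,-39.5,47,-42.5]

```text
time: 28.5
tool_pos: [622.1, 132.3, 106.1]
tcp_rot: [3.123, 0.014, 1.326]
contact_force: [0.3, 0.2, 2.3]
grip_width: 15.1
```

```bash
python3 s.py
```

```text
t 28.5 p [622.1 132.3 106.1] yaw 75.96 q1 0.1 q6 0.353 w 15.1 F [0.3 0.2 2.3] M [ 0.083  0.312 -0.063] tau6 -0.015
```

>>> carry_out:
  motion:
    - [1,0,0,0,3]
    - [1,0,0,0,6]
    - [1,0,0,0,9]
    - [1,0,0,0,12]
    - [1,0,0,0,15]
    - [1,0,0,0,18]

```text
time: 29.25
tool_pos: [622.3, 132.5, 106.2]
tcp_rot: [3.119, 0.007, 1.012]
contact_force: [1.2, 0.5, -1.0]
grip_width: 16.3
```

```bash
python3 s.py
```

```text
t 29.25 p [622.3 132.5 106.2] yaw 57.97 q1 0.1 q6 0.668 w 16.28 F [ 1.2  0.5 -1. ] M [0.141 0.034 0.889] tau6 0.316
```

>>> carry_out:
  motion:
    - [1,0,0,0,3]
    - [1,0,0,0,6]
    - [1,0,0,0,9]

```text
time: 29.62
tool_pos: [622.4, 132.6, 106.2]
tcp_rot: [3.117, 0.004, 0.855]
contact_force: [1.4, -0.1, -1.5]
grip_width: 16.3
```

```bash
python3 s.py
```

```text
t 29.625 p [622.4 132.6 106.2] yaw 49.0 q1 0.1 q6 0.825 w 16.29 F [ 1.4 -0.1 -1.5] M [0.046 0.007 1.028] tau6 0.428
```

>>> carry_out:
  motion:
    - [1,0,0,0,3]
    - [1,0,0,0,5]

```text
time: 29.88
tool_pos: [622.5, 132.7, 106.2]
tcp_rot: [3.117, 0.002, 0.768]
contact_force: [0.9, -1.0, -1.0]
grip_width: 16.9
```

```bash
python3 s.py;  python3 - <<'E'
from h import *
from plant import bot
go(bot.get_obs(),456.3,-0.9,155,126.5)
E
```

```text
t 29.875 p [622.5 132.7 106.2] yaw 44.01 q1 0.1 q6 0.913 w 16.91 F [ 0.9 -1.  -1. ] M [0.105 0.024 1.039] tau6 0.733
shift [-212.4  -18.2  -48.9] spin -82.5 | pos [622.5 132.7 106.2] yaw 44.0 q6 0.91 t 29.875
```

>>> carry_out:
  motion:
    - [0.5,0,0,0,0]
    - [0.5,0,0,0,0]
    - [0.5,0,0,-48,0]
    - [0.5,-30,-3,-48,-10.5]
    - [0.5,-75,-6,-48,-21]
    - [0.5,-120,-10,-48,-31.5]
    - [0.5,-165,-14,-48,-42]
    - [0.5,-205,-18,-48,-52.5]
    - [0.5,-212,-18,-48,-63]
    - [0.5,-212,-18,-48,-73.5]

```text
time: 31.12
tool_pos: [456.3, -1.4, 154.6]
tcp_rot: [3.135, 0.025, 2.055]
contact_force: [0.0, 0.7, 0.1]
grip_width: 45.8
```

```bash
python3 k.py 456.3 -0.9 105 126.5
```

```text
a 221 [461.8 137.3] [15.2 44.3] bar -50.0
b 207 [621.2 130.8] [46.4 15.3] bar 52.7
c 194 [614.4  -8.8] [44.4 15. ] bar 0.1
d 0
a 168 [462.6 140.8] [16.6 46.9] bar -48.8
b 167 [622.2 133.9] [46.3 17. ] bar 54.7
c 140 [614.2  -5. ] [42.9 18.6] bar 1.9
d 135 [456.2   1.6] [16.4 46. ] bar -53.2
shift [ 1.5 -0.6 49.4] spin -9.0 | pos [456.7  -1.  154.5] yaw 117.5 q6 -0.63 t 31.225
```

>>> carry_out:
  motion:
    - [0.5,1,0,10,-9]
    - [0.5,1,0,40,-9]
    - [0.5,1,0,49,-9]
    - [0.7,1,0,49,-9]
    - [1,1,0,49,-9]
    - [1,1,0,49,-9]
    - [1,1,0,49,-9]
    - [1,1,0,49,-9]

```text
time: 32.22
tool_pos: [456.8, -1.6, 106.1]
tcp_rot: [3.14, 0.026, 2.208]
contact_force: [-3.2, -3.6, 5.7]
grip_width: 14.9
```

```bash
python3 s.py
```

```text
t 32.225 p [456.8  -1.6 106.1] yaw 126.52 q1 -0.16 q6 -0.783 w 14.89 F [-3.2 -3.6  5.7] M [-0.604  0.481 -0.256] tau6 -0.201
```

>>> carry_out:
  motion:
    - [1,0,0,0,3]
    - [1,0,0,0,6]
    - [1,0,0,0,9]
    - [1,0,0,0,12]
    - [1,0,0,0,15]
    - [1,0,0,0,18]

```text
time: 32.98
tool_pos: [456.7, -1.9, 106.2]
tcp_rot: [3.133, 0.025, 1.895]
contact_force: [-1.1, -1.9, -0.9]
grip_width: 16.4
```

```bash
python3 s.py
```

```text
t 32.975 p [456.7  -1.9 106.2] yaw 108.56 q1 -0.16 q6 -0.468 w 16.4 F [-1.1 -1.9 -0.9] M [-0.332  0.118  0.914] tau6 0.344
```

>>> carry_out:
  motion:
    - [1,0,0,0,3]
    - [1,0,0,0,6]
    - [1,0,0,0,9]

```text
time: 33.35
tool_pos: [456.5, -1.9, 106.2]
tcp_rot: [3.129, 0.024, 1.738]
contact_force: [-1.0, 0.5, -1.1]
grip_width: 16.2
```

```bash
python3 s.py
```

```text
t 33.35 p [456.5  -1.9 106.2] yaw 99.59 q1 -0.16 q6 -0.311 w 16.16 F [-1.   0.5 -1.1] M [0.037 0.014 0.981] tau6 0.421
```

>>> carry_out:
  motion:
    - [1,0,0,0,3.5]
    - [1,0,0,0,7]

```text
time: 33.6
tool_pos: [456.3, -1.8, 106.2]
tcp_rot: [3.127, 0.023, 1.617]
contact_force: [0.1, 0.1, -1.9]
grip_width: 16.5
```

```bash
python3 s.py
```

```text
t 33.6 p [456.3  -1.8 106.2] yaw 92.62 q1 -0.16 q6 -0.188 w 16.49 F [ 0.1  0.1 -1.9] M [0.062 0.003 1.041] tau6 0.377
```

>>> carry_out:
  motion:
    - [0.4,0,0,0,0]
    - [0.4,0,0,0,0]
    - [0.4,0,0,-30,0]
    - [0.4,0,0,-80,0]
    - [0.4,0,0,-120,0]
    - [0.4,-40,-40,-120,0]
    - [0.4,-80,-80,-120,0]
    - [0.4,-120,-120,-120,0]
    - [0.4,-120,-120,-120,0]

```text
time: 34.72
tool_pos: [338.2, -126.7, 227.6]
tcp_rot: [3.127, 0.024, 1.611]
contact_force: [0.8, -0.1, 0.7]
grip_width: 55.3
```

```bash
python3 k.py 300 -300 220 90
```

```text
a 222 [461.7 137.4] [14.8 44.5] bar -49.2
b 207 [620.7 130.5] [45.6 15.4] bar 52.2
c 194 [614.6  -8.9] [44.8 14.9] bar 0.3
d 218 [455.5  -2.2] [14.9 46.2] bar -78.3
a 168 [462.2 140.9] [15.7 47.6] bar -50.5
b 171 [621.9 134.2] [47.6 17.3] bar 53.7
c 137 [614.9  -5.3] [43.5 17.4] bar 0.9
d 121 [456.9   1.1] [14.7 48.1] bar -78.2
shift [-173.   -47.9   10.8] spin 2.5 | pos [ 340.1 -124.9  227.6] yaw 92.5 q6 -0.59 t 34.825
```

Run:
```python
from plant import bot
import cv2,numpy as np
c=bot.capture("top")["color"];cv2.imwrite("pics/tf.png",c[:,:,::-1])
print(np.round(bot.get_obs()["contact_force"],1))
```

```text
[0.5 0.7 0.5]
```

View pics/tf.png

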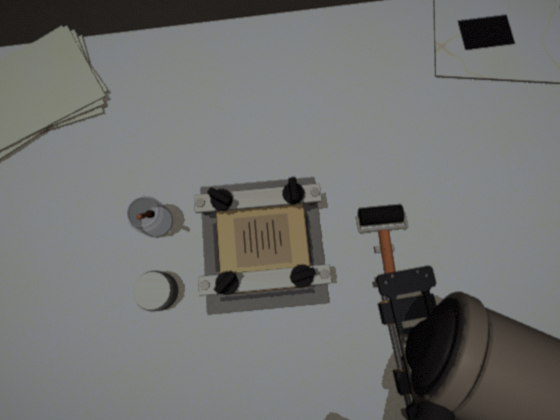

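The final view shows the four knobs at (221,198), (292,192), (227,283) and (302,275), all turned. The stone is whole, and the jar at (150,215), tin at (155,290) and roller at (382,216) have not moved. The gripper is clear of everything, so I'm handing the job in.

```bash
python3 -c "
from plant import bot
print(bot.close_job())"
```

```text
the job is handed in; nothing more can be done
None
```

The stone is clamped and the job is handed in. I tightened the four knobs crosswise in the order a, c, b, d, first to snug and then round again to tight, in about 35 s. `close_job` gave no verdict, so the results below are from my own checks.

- **First pass:** each foot was felt by a jump in turning moment, from about 0.57 N m running free to about 0.8 N m. I stopped each knob roughly 0.15–0.2 rad past its touch.
- **Second pass:** the bar angles seen by the cameras put a, c, b and d at about 0.60, 0.61, 0.59 and 0.61 rad past touch. The tight range is 0.5 to 0.8. I gripped knob a a second time, straight after its tightening, to check it; that barely moved it.
- **Final checks:** in the last view the stone looks whole, the jar, tin and roller have not moved, and the gripper is open and clear with no contact force.

**Where the checks disagreed:**
- **Moments:** the second-pass moments, 0.93–1.04 N m, gave slightly lower figures than the angles. For c the readings suggest only about 0.43–0.5 rad, so at or a little below the lower limit. The bars slip a few degrees in the pads, so I trusted the angles.
- **Knob a's touch:** it is known only to within about 0.1 rad, which puts a between about 0.55 and 0.65 rad.
- **Knob c's angle:** one earlier view, partly blocked by the arm, read about 5° off; later clear views read about 0.5°.

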